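# Light the empty relay socket with the bench torch

## Task

Take the hand torch out of its charging cradle and shine it down into the opened amplifier, at the one relay socket that has no relay plugged in: hold the torch in the air with its lens about 15 cm from that socket, slanting down at it from above at about 45 degrees, with its beam centred on it. Touch nothing in the amplifier, leave the other things on the bench where they are, and finish holding the torch still like that; do not put it down.

Things in the scene. Friction and masses are not known exactly. Their poses are not given: they have to be found in the camera images.
- torch: Aluminium hand torch, 170 mm long, 0.2 kg: round barrel 26 mm in diameter from the tail to 126 mm, then a head 36 mm in diameter over the last 30 mm, lens in its end. Origin: centre of the flat tail end; z axis from tail to lens, the way it shines. Centre of mass 85 mm from the tail. At the start it sits in the cradle's cup, tail down, lens up, sloping up at some 40 degrees from level.
- torch_lens (a point): Centre of the torch's lens, 170 mm from the tail on the torch's axis; axes as the torch's, z = the direction in which it shines.
- cradle: Charging cradle, fixed to the bench: black base plate 150 x 86 x 12 mm with a round cup, 40 mm outer diameter, sloping up at 40 degrees from level towards the cradle's own +x (the torch's lens leans to that side). Origin: centre of the plate's underside; z up. The cup's highest point is 86 mm above the bench.
- cradle_well (a point): Centre of the inner floor of the cradle's cup, where the torch's tail rests. The cup is 60 mm deep, inner diameter 29 mm, so 66 mm of the torch's barrel stands out of it below the head. The torch comes out by a straight pull along the cup's axis, with no catch.
- cradle_mouth (a point): Centre of the cup's mouth, 60 mm from cradle_well along the cup's axis.
- amplifier: Half-rack amplifier, lid off, fixed: open steel pan 240 mm (x) by 290 mm (y), walls 55 mm high, knobs 16 mm out of its -x face. In it: circuit board, ring transformer, capacitors, heat sink, and three black relay bases in a row along its x, 70 mm apart, two of them with a clear relay 27 x 27 x 28 mm plugged in. Nothing in it is higher than 55 mm. Origin: centre of its underside; z up.
- socket_empty: The relay base without a relay: black, 34 x 34 x 10 mm, six small slots in its flat top. It may be any of the three in the row. Origin: centre of its underside, 16 mm above the bench; z up.
- socket_top (a point): Centre of the empty relay base's flat top, 26 mm above the bench: the spot to light.
- socket_b: A relay base with its relay plugged in, fixed. Origin: centre of its underside.
- socket_c: The other relay base with its relay plugged in, fixed. Origin: centre of its underside.
- solder_reel: Bystander: solder reel lying flat, 60 mm in diameter, 34 mm high. Origin: centre of its underside.
- cutters: Bystander: side cutters lying flat, about 95 mm long, 11 mm high. Origin: on the bench below the pivot end.
- spare_cell: Bystander: spare battery cell lying flat, 22 mm in diameter, 66 mm long. Origin: below its middle, on the bench.
- multimeter: Bystander: multimeter lying flat, 150 x 78 x 34 mm with a knob up to 46 mm. Origin: centre of its underside.
- screwdriver: Bystander: screwdriver lying flat, 190 mm long. Origin: below it, on the bench.
- spare_relay: Bystander: clear relay 27 x 27 x 28 mm standing on the bench. Origin: centre of its underside.
- screw_dish: Bystander: steel dish 72 mm across, 22 mm high. Origin: centre of its underside.
- cleaner_can: Bystander: spray can standing upright, 52 mm in diameter, about 145 mm high. Origin: centre of its underside.
Mind the look-alikes: they are no part of the job. Leave any blue look-alike of the torch alone.

How it is judged:
On the way:
1. the torch is drawn clear of the cradle, held by the fingers (distance between torch and cradle_well above 0.075 m and contact force between torch and cradle below 0.05 N and contact force between torch and the fingers above 1 N), for 0.2 s.
At the end, for the whole second after the job is handed in: Fingers hold the torch still, clear of cradle, can and amplifier, lens over 70 mm and tail over 80 mm above the bench, pointing 30 degrees or more below level; the empty socket's top centre is 100 to 200 mm ahead of the lens along the torch's axis and within 35 mm of it in its x and in its y (contact force between torch and the fingers above 1 N and contact force between torch and cradle below 0.05 N and contact force between torch and amplifier below 0.05 N and contact force between torch and cleaner_can below 0.05 N and height (world z) of torch above 0.08 m and height (world z) of torch_lens above 0.07 m and z of socket_top in the frame of torch_lens between 0.1 and 0.2 m and x of socket_top in the frame of torch_lens between -0.035 and 0.035 m and y of socket_top in the frame of torch_lens between -0.035 and 0.035 m and angle between torch_lens's own z axis and vertical above 2.094 rad and linear speed of torch below 0.03 m/s and angular speed of torch below 0.2 rad/s); the arm keeps its last pose, push and grip.
It fails at once if the robot or the torch touches the amplifier or a relay base or relay in it (contact force between any of the arm, the fingers, torch and amplifier above 1 N or contact force between any of the arm, the fingers, torch and socket_empty above 1 N or contact force between any of the arm, the fingers, torch and socket_b above 1 N or contact force between any of the arm, the fingers, torch and socket_c above 1 N).
It fails at once if a bystander on the bench is shifted by more than 20 mm (distance of any of solder_reel, cutters, spare_cell, multimeter, screwdriver, spare_relay, screw_dish, cleaner_can from where it was at the start of the episode above 0.02 m).
It also fails if it takes over 42 s, if anything falls off the work surface, if the arm or the gripper's body presses on something with over 40 N, if the wrist force passes 120 N, or if a joint passes its speed limit or range.

## Robot

A 6-joint arm with a two-finger parallel gripper is mounted at the origin on the work surface. World frame = base frame: x ahead of the robot, y to its left, z up, the work surface at z = 0. Lengths are in m, angles in rad, forces in N, time in s.
With the tool pointing down it reaches from about 0.35 to 0.775 m from the base axis. Payload 7.3 kg.
Tool frame: the origin (TCP) lies midway between the tips of the shut fingers; the grasp point (between the pads) lies 19 mm behind it; z points along the fingers, y is the line along which they close (so a half turn about z gives the same grasp; the last joint's range is limited). The gripper opens to 92 mm and grips with 3 to 60 N. Pads are 19 mm wide; open, the fingers measure 130 mm over their backs; the gripper's body (75 mm by 190 mm) begins 47 mm behind the grasp point.
Start: joints at [-1.283, 0.342, 1.524, -0, 1.275, -0.146], TCP at [0.221, -0.476, 0.227] pointing down, gripper open.
Joint ranges: [-2.53, 2.53], [-0.77, 2.02], [0.04, 2.7], [-1, 4.14], [0.28, 2.66], [-3.11, 3.11]. Speed limits (rad/s): [2.57, 2.57, 3.14, 3.14, 3.14, 3.14].

## Interface

Orientations are given as [roll, pitch, yaw] about the fixed x, y, z axes, in that order (R = Rz(yaw) Ry(pitch) Rx(roll)).
In Python, from cell import robot, read_camera, camera_params, nets gives the robot as it stands. The module is installed in compiled form; this text tells all that it offers.
- The arm moves only by the tool step_arm, never from a script. Its argument "steps" is a list of rows, each an object of numbers: "x", "y", "z": the shift along the tool's x, y, z as a fraction of full scale; "rx", "ry", "rz": the turn, a rotation vector about the tool's x, y, z as a fraction of full scale; "claw": the opening, from -1 (shut) to 1 (fully open). In form: [{"x": .., "y": .., "z": .., "rx": .., "ry": .., "rz": .., "claw": ..}, ...]. A call has 1 to 12 rows; each row is the pose to reach, as a shift and turn from the pose commanded when the call began, along the tool's axes at that moment; what a row does not reach only later rows make up. Full scale, the value 1, is 750 mm for a shift and pi/4 rad for a turn. A row lasts 1/12 s, in which the tool goes at most 41.7 mm and 7.16 degrees, less where a joint would pass 70% of its speed; a pose out of reach is approached as far as the arm can. A call with a number of a shift or a turn outside -1 to 1 is refused whole. A call with a gripper value outside its range is refused whole. The fingers move at their own pace and stop on an object; "squeeze" is the grip in N (left out, the last holds). Time passes only in rows, so rows that repeat a pose let the fingers close. It gives the time, the measured TCP pose, the force, the opening and the grip force at its end, in the units of the state.
- robot.observe(): the state, without advancing time (a new reading comes with each control period).
- read_camera(name): name is "side" or "top"; returns (picture, depth): 420x560x3 uint8, blue, green, red; 420x560 float32, m along the optical axis (not along the pixel's ray), 0 where there is no reading.
- camera_params(name): a dict with "fx", "fy", "cx", "cy" (pixels), "R" (3x3) and "t" (3): a world point X has camera coordinates R X + t. Camera axes: x right, y down, z forward; pixel columns grow to the right and rows downward; lengths in m; the calibration is good to about 2 mm. A picture is of the moment at which its call begins. camera_params takes no time and is no camera call.
- robot.hand_in(): hands the job in; it is judged then, once.
Trained networks look in the newest picture that a camera, given by its name, has taken for a name from the list of things; names that differ only in an ending like _2 or _b are one class to them, and where a whole thing is asked for, a point or a joint stands for the part that bears it (a point fixed in the world has none). Each returns a list of dicts, best first, with "conf" (0 to 1); they miss things now and then, are a little off and sometimes report something else, mostly with a low value. They report only what shows in the picture. A call takes as long as a camera call. They do not tell look-alikes from the thing itself.
- nets.masks_of(camera, query): "region" (420x560 bool, what is visible of it) and "box" ([left, top, right, bottom] in pixels, round what is visible of it).
- nets.landmark_of(camera, query): "pixel" ([row, column] in pixels: a listed point, or the origin of a listed thing).
The state is a dict: "time": time; "qpos": joint angles; "qvel": joint speeds; "joint_efforts": joint torques, N m; "tool_pos": TCP position; "tool_rot": TCP orientation; "contact_force": force on the tool from outside, world axes, zero at the start; "torque": the same for the moment, N m; "opening": finger opening in m; "grip_force": force on a finger pad.
Only numpy, scipy, OpenCV 4.12 (cv2) and the standard library are available. Lean on these libraries where they do the work, as an engineer would, in place of code of your own. Each camera call takes 0.05 s, during which the arm holds its last target. There are 200 camera calls.

## Working session

There is one attempt and no reset: what is moved stays moved. The work goes in short steps, Python scripts to look and compute and a tool call to move; the robot and the scene stay as the last step left them, time stands still between calls to the robot, and variables do not carry over. Pictures are saved under pics/ and viewed, at most 10 in all, crops included, and the job is handed in when it is done.

Besides the shell and the picture viewer there is one more tool, called after "Request:" as name([rows], argument=value, ...), one row to a line, values as JSON. step_arm: Moves the arm, as the interface text tells. Its arguments: {"type":"object","properties":{"steps":{"type":"array","items":{"type":"object","properties":{"x":{"type":"number","minimum":-1,"maximum":1},"y":{"type":"number","minimum":-1,"maximum":1},"z":{"type":"number","minimum":-1,"maximum":1},"rx":{"type":"number","minimum":-1,"maximum":1},"ry":{"type":"number","minimum":-1,"maximum":1},"rz":{"type":"number","minimum":-1,"maximum":1},"claw":{"type":"number"}}}},"squeeze":{"type":"number"}},"required":["steps"]}

```bash
mkdir -p pics
cat > h.py <<'E'
import numpy as np, cv2
from cell import robot, read_camera, camera_params, nets
from scipy.spatial.transform import Rotation as Ro
def w(cam,d,px):
    p=camera_params(cam); r,c=px; r=np.asarray(r,float); c=np.asarray(c,float)
    z=d[r.astype(int),c.astype(int)]
    X=np.stack([(c-p['cx'])/p['fx']*z,(r-p['cy'])/p['fy']*z,z],-1)
    return (X-np.array(p['t']))@np.array(p['R'])
def cloud(cam,d,m):
    r,c=np.nonzero(m&(d>0)); return w(cam,d,(r,c))
E
python3 - <<'E'
from h import *
for cam in('top','side'):
    im,d=read_camera(cam); cv2.imwrite(f'pics/{cam}0.png',im); np.save(f'{cam}0.npy',d)
    p=camera_params(cam); print(cam,-np.array(p['R']).T@p['t'],np.round(p['R'],2).tolist(),p['fx'])
    for q in('torch','torch_lens','cradle_mouth','cradle_well','cradle','socket_top','socket_empty','socket_b','amplifier','cleaner_can','spare_relay'):
        for k in nets.landmark_of(cam,q)[:4]:
            px=k['pixel']; print(q,round(k['conf'],2),np.round(px),np.round(w(cam,d,px),3))
print(robot.observe())
E
```

```text
top [ 0.37635891 -0.06597625  1.3558455 ] [[-0.01, -1.0, 0.01], [-0.99, 0.01, -0.15], [0.15, -0.01, -0.99]] 492.0950406909704
torch 0.89 [220. 429.] [ 0.58  -0.486  0.025]
torch 0.37 [168. 171.] [ 0.376 -0.066  1.356]
torch_lens 0.73 [186. 380.] [ 0.676 -0.355  0.031]
torch_lens 0.72 [195. 302.] [ 0.628 -0.132  0.142]
torch_lens 0.25 [292. 180.] [0.391 0.197 0.   ]
cradle_mouth 0.59 [227. 314.] [ 0.554 -0.164  0.085]
cradle_well 0.68 [243. 321.] [ 0.515 -0.185  0.058]
cradle 0.7 [204. 194.] [0.624 0.155 0.049]
cradle 0.63 [230. 317.] [ 0.376 -0.066  1.356]
socket_top 0.68 [253. 192.] [0.495 0.16  0.03 ]
socket_top 0.35 [244. 322.] [ 0.513 -0.188  0.057]
socket_b 0.68 [229. 192.] [0.555 0.159 0.056]
socket_b 0.67 [202. 194.] [0.629 0.155 0.052]
amplifier 0.57 [230. 188.] [0.553 0.169 0.054]
cleaner_can 0.69 [152. 253.] [ 0.758 -0.006  0.088]
spare_relay 0.55 [169. 170.] [0.728 0.226 0.03 ]
spare_relay 0.17 [243. 323.] [ 0.515 -0.19   0.055]
side [0.42792359 0.99052342 0.92254083] [[-0.99, -0.12, -0.02], [-0.06, 0.61, -0.79], [0.11, -0.78, -0.61]] 517.4220810379439
torch 0.74 [205. 304
[... 736 characters left out ...]
.728 0.235 0.027]
{'time': 1.2, 'qpos': array([-1.28300024e+00,  3.41993664e-01,  1.52410695e+00,  1.87250076e-05,
        1.27539686e+00, -1.46016836e-01]), 'qvel': array([ 0.00143111, -0.00075645, -0.00224913,  0.00068313,  0.00045627,
        0.00018019]), 'joint_efforts': array([-5.38779514e-04, -4.31142604e+01, -2.44485390e+01,  7.16968998e-02,
        4.82602604e-02, -2.87721582e-05]), 'tool_pos': array([ 0.22069755, -0.47637795,  0.22674137]), 'tool_rot': array([ 3.14149587e+00, -3.87445829e-06,  4.33807469e-01]), 'contact_force': array([-0.52972376, -0.07776583,  1.12910001]), 'torque': array([ 0.01106326, -0.02469848,  0.02901189]), 'grip_force': 0.0, 'opening': 0.09185099641063686}
```

View pics/top0.png

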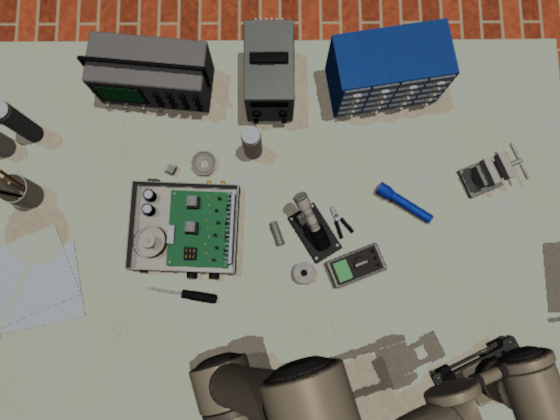

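Run:
```python
import cv2,numpy as np
a=cv2.imread('pics/top0.png');b=cv2.imread('pics/side0.png')
x=cv2.resize(a[170:290,150:350],(800,480),interpolation=2)[:, :]
c=cv2.resize(b[160:340,200:400],(667,600),interpolation=2)
cv2.imwrite('pics/topc.png',x);cv2.imwrite('pics/sidec.png',c)
```

```text
(no output)
```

View pics/topc.png

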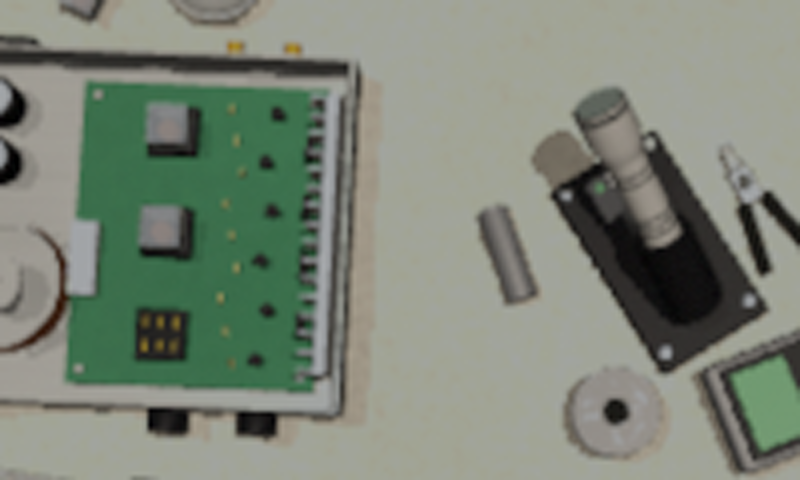

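View pics/side0.png

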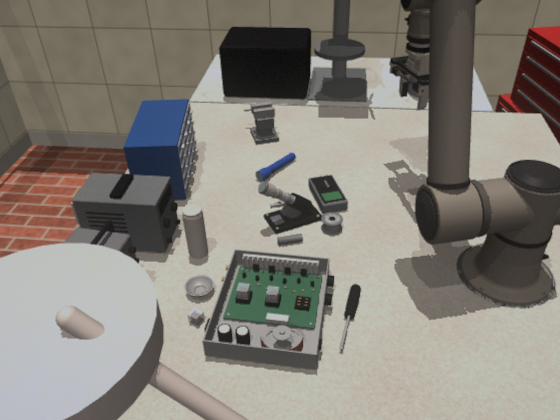

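The aluminium torch stands in the black cradle, with its lens at top pixel (195,302) and the cup at (235,318). The blue torch at (202,404) is the look-alike, so I leave it alone. In the relay row, (202,194) and (229,192) carry clear relays. (253,190) is the bare black base with its slots showing, so that is the empty socket, as the crop confirms. Next I fit the torch axis.

Run:
```python
from h import *
el=np.radians(40); 
pts=[]
for cam in('top','side'):
    d=np.load(cam+'0.npy'); im=cv2.imread(f'pics/{cam}0.png')
    m=np.zeros(d.shape,bool); r0,r1,c0,c1={'top':(180,265,280,345),'side':(170,230,245,330)}[cam]; m[r0:r1,c0:c1]=1
    P=cloud(cam,d,m); P=P[(P[:,2]>.02)&(P[:,2]<.2)]
    hi=P[P[:,2]>.095]; print(cam,len(hi),hi.mean(0),hi.max(0))
    pl=cloud(cam,d,m); pl=pl[(pl[:,2]>.007)&(pl[:,2]<.017)]
    print(' plate',cv2.minAreaRect(pl[:,:2].astype(np.float32)))
    pts.append(P[P[:,2]>.085])
from scipy.optimize import least_squares
def axis(p): return np.array([np.cos(p[2])*np.cos(el),np.sin(p[2])*np.cos(el),np.sin(el)])
def f(p,Q):
    o=np.array([p[0],p[1],.032]);a=axis(p);q=Q-o;s=q@a
    R=np.where(s>140e-3,.018,np.where(s<126e-3,.013,.013+.005*(s-.126)/.014))
    rd=np.linalg.norm(q-np.outer(s,a),axis=1)
    return np.where(s>.167,0.2*(s-.17),rd-R)
for Q in pts+[np.vstack(pts)]:
    r=least_squares(f,[.515,-.17,.35],args=(Q,),loss='soft_l1',f_scale=.002)
    print(np.round(r.x,4),'yaw',np.degrees(r.x[2]),'lens',r.x[:2]+.17*axis(r.x)[:2],'rms',np.sqrt((r.fun**2).mean()))
# socket from top
d=np.load('top0.npy');im=cv2.imread('pics/top0.png')
m=np.zeros(d.shape,bool);m[244:264,180:200]=1
g=(im.max(2)<60)|((im[...,2]>im[...,1])) 
P=cloud('top',d,m);P=P[(P[:,2]>.021)&(P[:,2]<.032)];print('sock',len(P),P.min(0),P.max(0),P.mean(0))
for cam in('top','side'):
    read_camera(cam)
    for k in nets.masks_of(cam,'socket_empty')[:3]:
        P=cloud(cam,np.load(cam+'0.npy'),k['region']);print(cam,k['conf'],k['box'],np.median(P,0))
```

```text
top 378 [ 0.60162999 -0.13926449  0.1275969 ] [ 0.6386314  -0.11186033  0.1534804 ]
 plate ((0.5655656456947327, -0.17035910487174988), (0.17378254234790802, 0.1903025209903717), 74.17469787597656)
side 301 [ 0.60392102 -0.12644844  0.12560383] [ 0.6369852  -0.10412252  0.15191157]
 plate ((0.55877286195755, -0.2535480260848999), (0.18992362916469574, 0.3239192068576813), 15.570443153381348)
[ 0.5174 -0.1909  0.5336] yaw 30.572438269059727 lens [ 0.62952822 -0.12464941] rms 0.0029120128490604824
[ 0.5214 -0.1996  0.6488] yaw 37.1735357577252 lens [ 0.62514343 -0.12090676] rms 0.0029140866968518832
[ 0.5131 -0.1853  0.4707] yaw 26.969284193067345 lens [ 0.62917426 -0.12620821] rms 0.002801317249806749
sock 151 [0.4677101  0.14599031 0.02102283] [0.51676651 0.19009541 0.03139618] [0.49291135 0.16677105 0.02544804]
top 0.62 [185.9, 247.7, 198.0, 260.9] [0.49191029 0.16584858 0.02515539]
side 0.56 [186.4, 305.6, 203.3, 325.6] [0.72951463 0.23548661 0.0246189 ]
side 0.53 [295.1, 297.8, 310.1, 313.2] [0.49291549 0.17348653 0.02463373]
```

Run:
```python
from h import *
p=camera_params('top');R=np.array(p['R']);C=-R.T@np.array(p['t'])
def onz(c,r,z):
    v=R.T@np.array([(c-p['cx'])/p['fx'],(r-p['cy'])/p['fy'],1]); return C+v*(z-C[2])/v[2]
im=cv2.imread('pics/top0.png')
K=[onz(150+x/4,170+y/4,.012) for x,y in((560,195),(652,135),(765,305),(665,370))]
K=np.array(K)[:,:2];print(K.round(3),K.mean(0))
for i in range(4):
    e=K[i]-K[(i+1)%4];print(np.linalg.norm(e),np.degrees(np.arctan2(e[1],e[0])))
# torch symmetric line: centroid px of lens(604,105 crop) , and barrel exit
L=onz(150+606/4,170+104/4,.1414);print('lens',L)
B=onz(150+662/4,170+240/4,.0707);print('mouth-ish',B, np.degrees(np.arctan2(*(L-B)[1::-1])))
```

```text
[[ 0.588 -0.105]
 [ 0.63  -0.169]
 [ 0.511 -0.245]
 [ 0.467 -0.175]] [ 0.54909592 -0.173467  ]
0.07671548002696105 122.9318279437978
0.14097860837805573 32.317724282474366
0.08224401089730651 -57.65283909444672
0.1403077674885835 -149.94227571107876
lens [ 0.62570074 -0.13072315  0.1414    ]
mouth-ish [ 0.54860443 -0.1700422   0.0707    ] 27.021542573630335
```

```bash
cat >> h.py <<'E'
def Rpick(th,yaw=np.radians(30.5)):
    u=np.array([np.cos(yaw),np.sin(yaw),0]);t=np.radians(th)
    z=np.sin(t)*u-np.cos(t)*np.array([0,0,1.]); x=np.cos(t)*u+np.sin(t)*np.array([0,0,1.])
    return np.column_stack([x,np.cross(z,x),z])
def wrist(R,q1,q23):
    M=(Ro.from_euler('z',q1)*Ro.from_euler('y',q23)).inv()*Ro.from_matrix(R)
    e=M.as_euler('ZYZ'); return e[0],e[1],(e[2]-np.pi/2+np.pi)%(2*np.pi)-np.pi
def state(): 
    s=robot.observe(); return s,np.array(s['tool_pos']),Ro.from_euler('xyz',s['tool_rot']).as_matrix()
def cmd(p1,R1,p0=None,R0=None):
    s,p,R=state(); p0=p if p0 is None else p0; R0=R if R0 is None else R0
    d=R0.T@(p1-p0)/.75; rv=Ro.from_matrix(R0.T@R1).as_rotvec()/(np.pi/4)
    print('t',s['time'],'shift',d.round(3),'turn',rv.round(3),'rows',np.linalg.norm(p1-p0)/.0417,np.linalg.norm(rv)*45/7.16)
W=np.array([.516,-.193,.032]);A=Rpick(40)[:,0]
E
python3 - <<'E'
from h import *
s,p,R=state(); q=s['qpos']; print(wrist(R,q[0],q[1]+q[2]),q[3:])
G=W+.095*A; print('G',G)
for th in(40,30,20):
  for q23 in(1.6,1.9):
    print(th,q23,np.round(wrist(Rpick(th),-.37,q23),2))
T=G+.019*Rpick(40)[:,2]; print('tcp',T)
cmd(T-.13*Rpick(40)[:,2],Rpick(40))
E
```

```text
(np.float64(-2.2459046942202576e-06), np.float64(1.2754091895228064), np.float64(-0.14598904026743442)) [-2.24590469e-06  1.27540919e+00 -1.45989040e-01]
G [ 0.57870439 -0.15606429  0.09306482]
40 1.6 [0.59 1.14 0.53]
40 1.9 [0.7  0.9  0.31]
30 1.6 [0.43 1.23 0.59]
30 1.9 [0.5  0.96 0.44]
20 1.6 [0.28 1.33 0.63]
20 1.9 [0.32 1.04 0.54]
tcp [ 0.58922744 -0.14986574  0.07850998]
t 1.4 shift [ 0.518 -0.178  0.065] turn [ 0.044  0.888 -0.12 ] rows 9.917076569335547 5.639875375957176
```

Request:
step_arm([
  {"x":0.518,"y":-0.178,"z":0.065,"rx":0.044,"ry":0.888,"rz":-0.12,"claw":1},
  {"x":0.518,"y":-0.178,"z":0.065,"rx":0.044,"ry":0.888,"rz":-0.12,"claw":1},
  {"x":0.518,"y":-0.178,"z":0.065,"rx":0.044,"ry":0.888,"rz":-0.12,"claw":1},
  {"x":0.518,"y":-0.178,"z":0.065,"rx":0.044,"ry":0.888,"rz":-0.12,"claw":1},
  {"x":0.518,"y":-0.178,"z":0.065,"rx":0.044,"ry":0.888,"rz":-0.12,"claw":1},
  {"x":0.518,"y":-0.178,"z":0.065,"rx":0.044,"ry":0.888,"rz":-0.12,"claw":1},
  {"x":0.518,"y":-0.178,"z":0.065,"rx":0.044,"ry":0.888,"rz":-0.12,"claw":1},
  {"x":0.518,"y":-0.178,"z":0.065,"rx":0.044,"ry":0.888,"rz":-0.12,"claw":1},
  {"x":0.518,"y":-0.178,"z":0.065,"rx":0.044,"ry":0.888,"rz":-0.12,"claw":1},
  {"x":0.518,"y":-0.178,"z":0.065,"rx":0.044,"ry":0.888,"rz":-0.12,"claw":1},
  {"x":0.518,"y":-0.178,"z":0.065,"rx":0.044,"ry":0.888,"rz":-0.12,"claw":1},
  {"x":0.518,"y":-0.178,"z":0.065,"rx":0.044,"ry":0.888,"rz":-0.12,"claw":1},
])

```text
time: 2.4
tool_pos: [0.5178, -0.1897, 0.1778]
tool_rot: [-3.141, -0.698, 0.536]
contact_force: [0.7, 0.3, 0.6]
opening: 0.0919
grip_force: 0.0
```

Run:
```python
from h import *
s,p,R=state();print(p,R.round(3).tolist(),s['qpos'])
T=W+.095*A+.019*Rpick(40)[:,2]
cmd(T-.13*Rpick(40)[:,2],Rpick(40)); cmd(T,Rpick(40))
im,_=read_camera('side');cv2.imwrite('pics/s1.png',cv2.resize(im[100:250,200:400],(800,600),interpolation=2))
```

```text
[ 0.51781245 -0.18966531  0.17778573] [[0.659, 0.511, 0.552], [0.392, -0.859, 0.329], [0.642, -0.0, -0.766]] [-0.88021348  0.36127809  1.88966607  0.87148032  0.97847604 -0.38630921]
t 2.4 shift [-0.002  0.003 -0.002] turn [-0.004  0.001  0.004] rows 0.06460724390990126 0.035594935618620864
t 2.4 shift [-0.002  0.003  0.171] turn [-0.004  0.001  0.004] rows 3.0841026006676877 0.035594935618620864
```

View pics/s1.png

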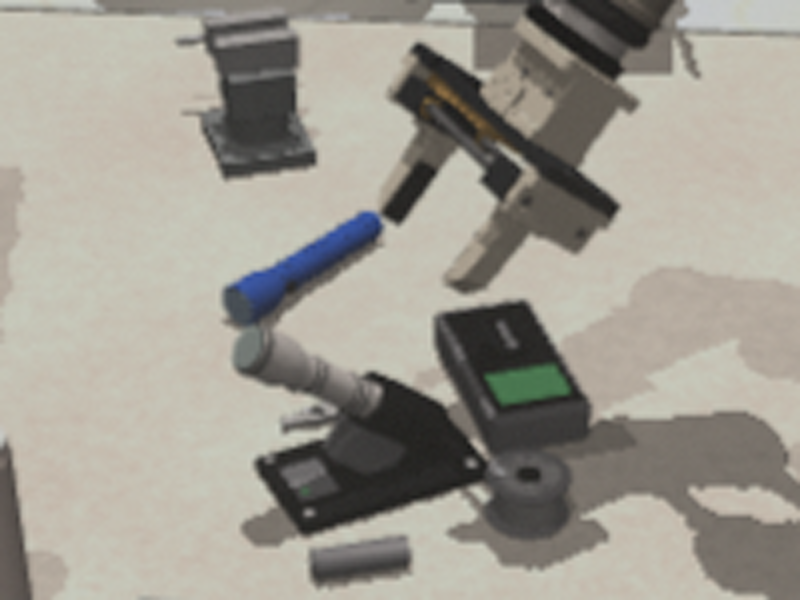

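The gripper hovers over the grey torch and lines up with its axis. The fingers are at crop (430,190) and (470,270). The blue look-alike lies further back. I descend and close gently.

Request:
step_arm([
  {"x":-0.002,"y":0.003,"z":0.04,"rx":-0.004,"rz":0.004,"claw":1},
  {"x":-0.002,"y":0.003,"z":0.08,"rx":-0.004,"rz":0.004,"claw":1},
  {"x":-0.002,"y":0.003,"z":0.12,"rx":-0.004,"rz":0.004,"claw":1},
  {"x":-0.002,"y":0.003,"z":0.15,"rx":-0.004,"rz":0.004,"claw":1},
  {"x":-0.002,"y":0.003,"z":0.171,"rx":-0.004,"rz":0.004,"claw":1},
  {"x":-0.002,"y":0.003,"z":0.171,"rx":-0.004,"rz":0.004,"claw":1},
])

```text
$.steps[0]: bad value
```

Run:
```python
from h import *
s,p,R=state();print(p,s['qpos'],s['contact_force'])
ims=[]
for c,b in(('side',(150,240,240,340)),('top',(180,270,270,370))):
    im,d=read_camera(c); ims.append(cv2.resize(im[b[0]:b[1],b[2]:b[3]],(400,360),interpolation=2))
cv2.imwrite('pics/s2.png',np.hstack(ims))
```

```text
[ 0.51732938 -0.19124987  0.1779397 ] [-0.88306707  0.361135    1.88927962  0.87120609  0.97865846 -0.38654246] [0.63055776 0.88431511 0.3397834 ]
```

View pics/s2.png

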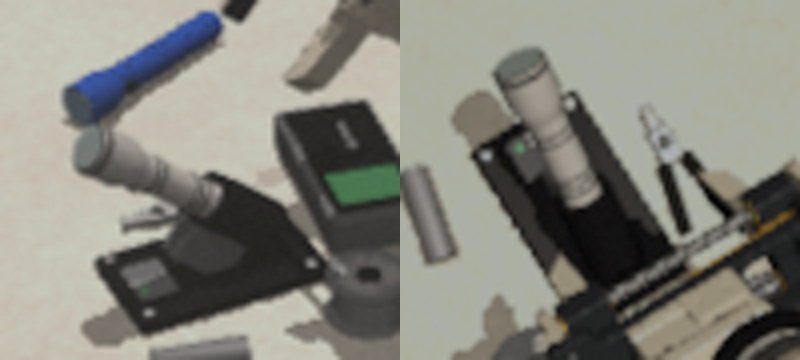

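The move was refused because every key is required, so the arm is unmoved. The torch still looks clear between the fingers. I resend it in full.

Request:
step_arm([
  {"x":0,"y":0,"z":0.04,"rx":0,"ry":0,"rz":0,"claw":1},
  {"x":0,"y":0,"z":0.08,"rx":0,"ry":0,"rz":0,"claw":1},
  {"x":0,"y":0,"z":0.12,"rx":0,"ry":0,"rz":0,"claw":1},
  {"x":0,"y":0,"z":0.15,"rx":0,"ry":0,"rz":0,"claw":1},
  {"x":0,"y":0,"z":0.173,"rx":0,"ry":0,"rz":0,"claw":1},
  {"x":0,"y":0,"z":0.173,"rx":0,"ry":0,"rz":0,"claw":1},
  {"x":0,"y":0,"z":0.173,"rx":0,"ry":0,"rz":0,"claw":1},
])

```text
time: 3.13
tool_pos: [0.5884, -0.1507, 0.0781]
tool_rot: [-3.14, -0.698, 0.53]
contact_force: [0.3, -0.9, -0.4]
opening: 0.092
grip_force: 0.0
```

Run:
```python
from h import *
s,p,R=state();print(p,R.round(3).tolist(),s['qpos'],s['contact_force'])
T=W+.095*A+.019*Rpick(40)[:,2]; cmd(T,Rpick(40))
ims=[]
for c,b in(('side',(150,240,240,340)),('top',(180,270,270,370))):
    im,d=read_camera(c); ims.append(cv2.resize(im[b[0]:b[1],b[2]:b[3]],(400,360),interpolation=2))
cv2.imwrite('pics/s3.png',np.hstack(ims))
```

```text
[ 0.58844927 -0.15069289  0.07813845] [[0.661, 0.506, 0.553], [0.387, -0.862, 0.326], [0.642, -0.001, -0.766]] [-0.71108191  0.57833521  1.88554935  1.08698837  0.75753996 -0.52558632] [ 0.26976447 -0.85224085 -0.37498761]
t 3.1333 shift [ 0.001 -0.     0.001] turn [-0.     0.001 -0.002] rows 0.02865428645863044 0.016071433918030023
```

View pics/s3.png

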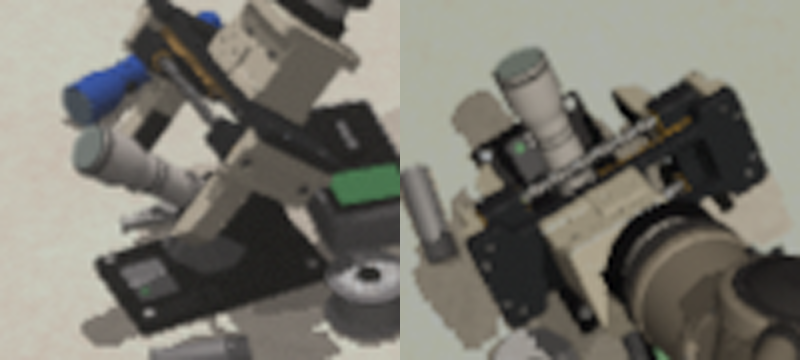

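The torch's barrel lies between the fingers, clear of both. I close gently.

Request:
step_arm([
  {"x":0,"y":0,"z":0,"rx":0,"ry":0,"rz":0,"claw":-1},
  {"x":0,"y":0,"z":0,"rx":0,"ry":0,"rz":0,"claw":-1},
  {"x":0,"y":0,"z":0,"rx":0,"ry":0,"rz":0,"claw":-1},
  {"x":0,"y":0,"z":0,"rx":0,"ry":0,"rz":0,"claw":-1},
  {"x":0,"y":0,"z":0,"rx":0,"ry":0,"rz":0,"claw":-1},
  {"x":0,"y":0,"z":0,"rx":0,"ry":0,"rz":0,"claw":-1},
  {"x":0,"y":0,"z":0,"rx":0,"ry":0,"rz":0,"claw":-1},
  {"x":0,"y":0,"z":0,"rx":0,"ry":0,"rz":0,"claw":-1},
  {"x":0,"y":0,"z":0,"rx":0,"ry":0,"rz":0,"claw":-1},
  {"x":0,"y":0,"z":0,"rx":0,"ry":0,"rz":0,"claw":-1},
], squeeze=8)

```text
time: 4.07
tool_pos: [0.589, -0.1496, 0.0785]
tool_rot: [-3.141, -0.698, 0.532]
contact_force: [-0.2, -0.1, -0.4]
opening: 0.0297
grip_force: 0.1
```

Request:
step_arm([
  {"x":0,"y":0,"z":0,"rx":0,"ry":0,"rz":0,"claw":-1},
  {"x":0,"y":0,"z":0,"rx":0,"ry":0,"rz":0,"claw":-1},
  {"x":0,"y":0,"z":0,"rx":0,"ry":0,"rz":0,"claw":-1},
  {"x":0,"y":0,"z":0,"rx":0,"ry":0,"rz":0,"claw":-1},
], squeeze=8)

```text
time: 4.4
tool_pos: [0.5888, -0.1492, 0.0785]
tool_rot: [-3.141, -0.698, 0.532]
contact_force: [-1.0, 2.2, 1.9]
opening: 0.0258
grip_force: 8.0
```

Opening 26 mm matches the barrel, and the side force is low. I firm the grip and pull straight along tool x.

Request:
step_arm([
  {"x":0,"y":0,"z":0,"rx":0,"ry":0,"rz":0,"claw":-1},
  {"x":0,"y":0,"z":0,"rx":0,"ry":0,"rz":0,"claw":-1},
  {"x":0.01,"y":0,"z":0,"rx":0,"ry":0,"rz":0,"claw":-1},
  {"x":0.03,"y":0,"z":0,"rx":0,"ry":0,"rz":0,"claw":-1},
  {"x":0.05,"y":0,"z":0,"rx":0,"ry":0,"rz":0,"claw":-1},
  {"x":0.07,"y":0,"z":0,"rx":0,"ry":0,"rz":0,"claw":-1},
  {"x":0.09,"y":0,"z":0,"rx":0,"ry":0,"rz":0,"claw":-1},
  {"x":0.11,"y":0,"z":0,"rx":0,"ry":0,"rz":0,"claw":-1},
  {"x":0.13,"y":0,"z":0,"rx":0,"ry":0,"rz":0,"claw":-1},
  {"x":0.14,"y":0,"z":0,"rx":0,"ry":0,"rz":0,"claw":-1},
  {"x":0.14,"y":0,"z":0,"rx":0,"ry":0,"rz":0,"claw":-1},
  {"x":0.14,"y":0,"z":0,"rx":0,"ry":0,"rz":0,"claw":-1},
], squeeze=40)

```text
time: 5.4
tool_pos: [0.658, -0.1089, 0.1456]
tool_rot: [3.141, -0.697, 0.533]
contact_force: [-0.1, -0.8, -2.3]
opening: 0.0249
grip_force: 40.0
```

Run:
```python
from h import *
s,p,R=state();print(p,s['qpos'],s['contact_force'],s['opening'],s['grip_force'])
S=np.array([.492,.168,.026])
# final: tool tilt t outward along azimuth phi, torch = +x tool = inward/down
for phi in (0,10,20,30,40):
  f=np.radians(phi);t=np.radians(45);o=np.array([np.cos(f),np.sin(f),0]);k=np.array([0,0,1.])
  z=np.sin(t)*o-np.cos(t)*k; x=-np.cos(t)*o-np.sin(t)*k; Rf=np.column_stack([x,np.cross(z,x),z])
  G=S-(.15+.075)*x; T=G+.019*z
  for q1 in (0,.1,.25): print(phi,T.round(3),q1,np.round(wrist(Rf,q1,2.2),2))
  cmd(T,Rf)
ims=[]
for c,b in(('side',(120,240,200,340)),('top',(150,270,230,370))):
    im,d=read_camera(c); ims.append(cv2.resize(im[b[0]:b[1],b[2]:b[3]],(400,360),interpolation=2))
cv2.imwrite('pics/s4.png',np.hstack(ims))
```

```text
[ 0.65800772 -0.10888407  0.14558214] [-0.56090698  0.52239216  1.71848706  0.93902037  0.78499237 -0.17484618] [-0.0863647  -0.77017718 -2.30568649] 0.024898506937433073 39.9801367521286
0 [0.665 0.168 0.172] 0 [ 0.    0.16 -1.57]
0 [0.665 0.168 0.172] 0.1 [-0.42  0.17 -1.08]
0 [0.665 0.168 0.172] 0.25 [-0.8   0.25 -0.6 ]
t 5.4 shift [ 0.172 -0.314  0.098] turn [-0.151 -0.634 -3.441] rows 6.671135538573825 22.012815825553876
10 [0.662 0.198 0.172] 0 [ 0.65  0.2  -2.33]
10 [0.662 0.198 0.172] 0.1 [ 0.32  0.17 -1.94]
10 [0.662 0.198 0.172] 0.25 [-0.33  0.17 -1.19]
t 5.4 shift [ 0.185 -0.35   0.11 ] turn [-0.16  -0.444 -3.634] rows 7.385504682654209 23.03086085233099
20 [0.654 0.227 0.172] 0 [ 0.93  0.31 -2.73]
20 [0.654 0.227 0.172] 0.1 [ 0.8   0.24 -2.54]
20 [0.654 0.227 0.172] 0.25 [ 0.42  0.17 -2.05]
t 5.4 shift [ 0.193 -0.388  0.116] turn [-0.168 -0.237 -3.817] rows 8.07979895037504 24.05642082625503
30 [0.641 0.254 0.172] 0 [ 1.03  0.42 -2.95]
30 [0.641 0.254 0.172] 0.1 [ 0.99  0.36 -2.84]
30 [0.641 0.254 0.172] 0.25 [ 0.84  0.26 -2.59]
t 5.4 shift [ 0.196 -0.428  0.119] turn [-0.176 -0.012 -3.988] rows 8.740149410276109 25.085775541685187
40 [0.624 0.279 0.172] 0 [ 1.06  0.55 -3.1 ]
40 [0.624 0.279 0.172] 0.1 [ 1.05  0.48 -3.02]
40 [0.624 0.279 0.172] 0.25 [ 1.    0.37 -2.87]
t 5.4 shift [ 0.194 -0.468  0.117] turn [ 0.169 -0.215  3.835] rows 9.355713703771995 24.164011719148313
```

View pics/s4.png

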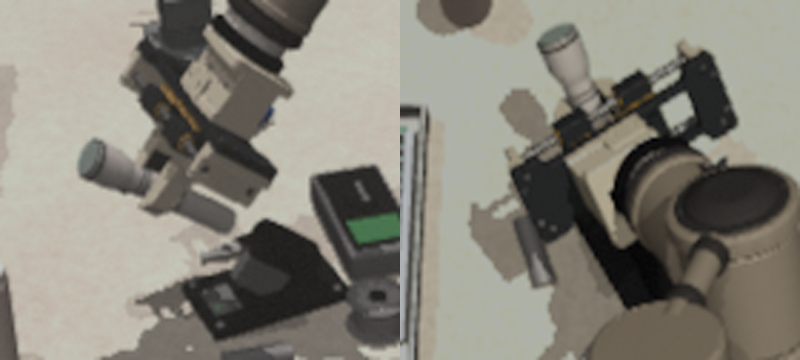

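The torch is out of the cradle and held, lens up at crop (95,160) left and (560,40) right. I fit a rough arm model to choose a reachable final pose.

```bash
cat > k.py <<'E'
import numpy as np
from scipy.optimize import least_squares
from scipy.spatial.transform import Rotation as Ro
Q=np.array([[-1.283,.342,1.5241,0,1.2754,-.146],[-.88307,.36114,1.88928,.87121,.97866,-.38654],[-.71108,.57834,1.88555,1.08699,.75754,-.52559],[-.56091,.52239,1.71849,.93902,.78499,-.17485]])
P=np.array([[.2207,-.47638,.22674],[.51733,-.19125,.17794],[.58845,-.15069,.07814],[.65801,-.10888,.14558]])
def fk(q,k):
    h,b,L2,L3,L6,c=k
    A=Ro.from_euler('z',q[0]);B=A*Ro.from_euler('y',q[1]);C=A*Ro.from_euler('y',q[1]+q[2])
    D=C*Ro.from_euler('zy',[0,0])*Ro.from_euler('ZYZ',[q[3],q[4],q[5]+np.pi/2])
    E=C*Ro.from_euler('z',q[3])
    p=np.array([0,0,h])+A.apply([0,b,0])+B.apply([0,0,L2])+C.apply([0,0,L3])+E.apply([0,c,0])+D.apply([0,0,L6])
    return p,D.as_matrix()
fit=least_squares(lambda k:np.concatenate([fk(q,k)[0]-p for q,p in zip(Q,P)]),[.2,.07,.4,.35,.3,0.])
k=fit.x
lo=np.array([-2.53,-.77,.04,-1,.28,-3.11]);hi=np.array([2.53,2.02,2.7,4.14,2.66,3.11])
def ik(p,R,q0):
    f=lambda q:np.r_[(fk(q,k)[0]-p)*5,(Ro.from_matrix(fk(q,k)[1].T@R)).as_rotvec()]
    r=least_squares(f,np.clip(q0,lo+.01,hi-.01),bounds=(lo,hi)); return r.x,np.abs(r.fun).max()
E
python3 - <<'E'
from k import *
print(k.round(4),np.abs(fit.fun).max())
S=np.array([.492,.168,.026])
for pit in (40,45):
 for phi in range(-40,221,20):
  f=np.radians(phi);o=np.array([np.cos(f),np.sin(f),0]);z0=np.array([0,0,1.])
  t=np.radians(pit); z=np.sin(t)*o-np.cos(t)*z0; x=-np.cos(t)*o-np.sin(t)*z0; R=np.column_stack([x,np.cross(z,x),z])
  T=S-(.15+.075)*x+.019*z
  best=min((ik(T,R,q0) for q0 in [Q[3],[0,.5,1.7,0,.6,-1.5],[.3,.4,1.8,.8,.7,-2.5],[.3,.4,1.8,2.5,.7,-2.5],[.3,.4,1.8,2.5,.7,1]]),key=lambda v:v[1])
  print(pit,phi,T.round(2),best[0].round(2),round(best[1],3))
E
```

```text
[ 2.496e-01  7.520e-02  4.394e-01  3.814e-01  3.210e-01 -1.000e-04] 0.00651292354107097
40 -40 [0.63 0.05 0.16] [ 0.22  0.48  1.76 -0.96  0.67  0.05] 0.0
40 -20 [0.67 0.1  0.16] [ 0.21  0.47  1.77 -0.93  0.44 -0.25] 0.0
40 0 [0.68 0.17 0.16] [ 0.2   0.47  1.76 -0.52  0.28 -0.91] 0.02
40 20 [0.67 0.23 0.16] [ 0.17  0.47  1.76  0.47  0.28 -2.16] 0.026
40 40 [0.63 0.29 0.16] [ 0.16  0.47  1.78  0.92  0.42 -2.88] 0.0
40 60 [0.58 0.33 0.16] [0.15 0.47 1.77 0.97 0.66 3.09] 0.0
40 80 [0.52 0.35 0.16] [0.14 0.49 1.75 0.91 0.89 2.87] 0.0
40 100 [0.46 0.35 0.16] [0.14 0.5  1.73 0.8  1.1  2.66] 0.0
40 120 [0.4  0.33 0.16] [0.14 0.51 1.71 0.67 1.29 2.45] 0.0
40 140 [0.35 0.29 0.16] [0.15 0.53 1.69 0.51 1.45 2.22] 0.0
40 160 [0.32 0.23 0.16] [0.16 0.54 1.67 0.32 1.57 1.98] 0.0
40 180 [0.31 0.17 0.16] [0.18 0.54 1.66 0.11 1.63 1.71] 0.0
40 200 [0.32 0.1  0.16] [ 0.19  0.54  1.65 -0.1   1.64  1.44] 0.0
40 220 [0.35 0.05 0.16] [ 0.2   0.54  1.66 -0.31  1.58  1.18] 0.0
45 -40 [0.62 0.06 0.17] [ 0.26  0.46  1.76 -1.    0.72  0.11] 0.048
45 -20 [0.65 0.11 0.17] [ 0.23  0.43  1.81 -1.    0.45 -0.17] 0.051
45 0 [0.66 0.17 0.17] [ 0.25  0.43  1.82 -0.95  0.28 -0.46] 0.06
45 20 [0.65 0.23 0.17] [ 0.12  0.41  1.84  0.9   0.28 -2.62] 0.066
45 40 [0.62 0.28 0.17] [0.13 0.42 1.88 1.23 0.42 3.08] 0.0
45 60 [0.58 0.32 0.17] [0.1  0.44 1.85 1.14 0.69 2.9 ] 0.0
45 80 [0.52 0.34 0.17] [0.08 0.46 1.8  1.01 0.94 2.74] 0.0
45 100 [0.46 0.34 0.17] [0.08 0.5  1.74 0.87 1.17 2.58] 0.0
45 120 [0.41 0.32 0.17] [0.09 0.53 1.68 0.71 1.38 2.4 ] 0.0
45 140 [0.36 0.28 0.17] [0.11 0.56 1.63 0.54 1.56 2.2 ] 0.0
45 160 [0.33 0.23 0.17] [0.13 0.59 1.58 0.34 1.69 1.97] 0.0
45 180 [0.32 0.17 0.17] [0.17 0.61 1.56 0.12 1.76 1.71] 0.0
45 200 [0.33 0.11 0.17] [ 0.2   0.61  1.55 -0.11  1.76  1.44] 0.0
45 220 [0.36 0.06 0.17] [ 0.23  0.6   1.56 -0.33  1.7   1.18] 0.0
```

Having the torch shine outward (tool tilted back over the socket) is well inside the joint ranges. It is nearly a pure 85° turn about tool y. I plan it via a raised waypoint.

```bash
cat >> h.py <<'E'
def Rt(pit,az):  # torch elevation -pit, azimuth az (deg); tool x = torch axis
    return Rpick(-pit,np.radians(az))
E
python3 - <<'E'
from h import *
from k import ik,Q,fk,k
s,p,R=state()
S=np.array([.492,.168,.026]); az=28
Rf=Rt(45,az);x=Rf[:,0];z=Rf[:,2];T=S-.225*x+.019*z
wp=[(np.array([.42,-.05,.36]),Rt(0,30)),(T-.10*x+np.array([0,0,.04]),Rf),(T,Rf)]
q=s['qpos'];p0,R0=p,R
for P1,R1 in wp:
    rv=Ro.from_matrix(R0.T@R1).as_rotvec()
    for f in np.linspace(.25,1,4):
        q,e=ik(p0+f*(P1-p0),R0@Ro.from_rotvec(rv*f).as_matrix(),q); print(q.round(2),round(e,3))
    cmd(P1,R1,p0,R0); print(P1,'lens',P1-.019*R1[:,2]+.075*R1[:,0]); p0,R0=P1,R1
E
```

```text
[-0.52  0.36  1.72  0.6   0.88  0.18] 0.0
[-0.46  0.22  1.68  0.33  1.07  0.45] 0.0
[-0.38  0.13  1.6   0.14  1.3   0.63] 0.0
[-0.3   0.08  1.51  0.    1.55  0.75] 0.0
t 5.5 shift [ 0.005 -0.229 -0.369] turn [-0.005 -0.887  0.009] rows 7.811636055751153 5.577113984968366
[ 0.42 -0.05  0.36] lens [ 0.48495191 -0.0125      0.379     ]
[-0.16  0.12  1.53 -0.12  1.65  0.9 ] 0.0
[-0.03  0.18  1.56 -0.2   1.74  1.03] 0.0
[ 0.08  0.26  1.6  -0.23  1.83  1.15] 0.0
[ 0.17  0.35  1.64 -0.23  1.91  1.27] 0.0
t 5.5 shift [-0.096 -0.215  0.104] turn [ 0.017 -1.     0.042] rows 4.624307441233611 6.2907983550152515
[0.27722765 0.05380352 0.28237468] lens [0.33591544 0.08500837 0.2427767 ]
[ 0.18  0.41  1.63 -0.22  1.86  1.29] 0.0
[ 0.19  0.47  1.61 -0.21  1.82  1.31] 0.0
[ 0.2   0.54  1.58 -0.2   1.78  1.32] 0.0
[ 0.21  0.61  1.55 -0.2   1.75  1.34] 0.0
t 5.5 shift [ 0.171 -0.     0.038] turn [0. 0. 0.] rows 3.150248116449695 0.0
[0.33966147 0.08700017 0.171664  ] lens [0.39834927 0.11820502 0.13206602]
```

Request:
step_arm([
  {"x":0.0,"y":-0.02,"z":-0.04,"rx":0,"ry":0,"rz":0,"claw":-1},
  {"x":0.0,"y":-0.045,"z":-0.08,"rx":0,"ry":-0.08,"rz":0,"claw":-1},
  {"x":0.0,"y":-0.07,"z":-0.12,"rx":0,"ry":-0.18,"rz":0,"claw":-1},
  {"x":0.0,"y":-0.1,"z":-0.16,"rx":0,"ry":-0.28,"rz":0,"claw":-1},
  {"x":0.0,"y":-0.125,"z":-0.2,"rx":0,"ry":-0.38,"rz":0,"claw":-1},
  {"x":0.0,"y":-0.15,"z":-0.24,"rx":0,"ry":-0.48,"rz":0,"claw":-1},
  {"x":0.005,"y":-0.175,"z":-0.28,"rx":0,"ry":-0.58,"rz":0,"claw":-1},
  {"x":0.005,"y":-0.2,"z":-0.32,"rx":0,"ry":-0.68,"rz":0.005,"claw":-1},
  {"x":0.005,"y":-0.22,"z":-0.35,"rx":0,"ry":-0.78,"rz":0.01,"claw":-1},
  {"x":0.005,"y":-0.229,"z":-0.369,"rx":-0.005,"ry":-0.86,"rz":0.01,"claw":-1},
  {"x":0.005,"y":-0.229,"z":-0.369,"rx":-0.005,"ry":-0.887,"rz":0.01,"claw":-1},
  {"x":0.005,"y":-0.229,"z":-0.369,"rx":-0.005,"ry":-0.887,"rz":0.01,"claw":-1},
])

```text
time: 6.5
tool_pos: [0.4209, -0.0493, 0.3599]
tool_rot: [3.141, -0.002, 0.525]
contact_force: [0.2, -1.1, -2.5]
opening: 0.0249
grip_force: 40.0
```

Run:
```python
from h import *
s,p,R=state();print(p,s['qpos'].round(2),s['opening'],s['grip_force'],s['contact_force'])
S=np.array([.492,.168,.026]);Rf=Rt(45,28);x=Rf[:,0];T=S-.225*x+.019*Rf[:,2]
cmd(T-.10*x+np.array([0,0,.04]),Rf)
```

```text
[ 0.42087202 -0.04929107  0.35988597] [-0.3   0.07  1.51  0.    1.56  0.75] 0.024897889751626018 39.97593104839325 [ 0.20362211 -1.11167941 -2.46884329]
t 6.5 shift [-0.097 -0.215  0.103] turn [ 0.018 -1.002  0.044] rows 4.629614088241207 6.3057665647456735
```

Request:
step_arm([
  {"x":-0.01,"y":-0.02,"z":0.01,"rx":0,"ry":-0.1,"rz":0,"claw":-1},
  {"x":-0.02,"y":-0.05,"z":0.02,"rx":0,"ry":-0.22,"rz":0.01,"claw":-1},
  {"x":-0.035,"y":-0.08,"z":0.035,"rx":0.005,"ry":-0.35,"rz":0.015,"claw":-1},
  {"x":-0.05,"y":-0.11,"z":0.05,"rx":0.01,"ry":-0.5,"rz":0.02,"claw":-1},
  {"x":-0.065,"y":-0.14,"z":0.065,"rx":0.01,"ry":-0.63,"rz":0.03,"claw":-1},
  {"x":-0.08,"y":-0.17,"z":0.08,"rx":0.015,"ry":-0.76,"rz":0.035,"claw":-1},
  {"x":-0.09,"y":-0.2,"z":0.095,"rx":0.018,"ry":-0.88,"rz":0.04,"claw":-1},
  {"x":-0.097,"y":-0.215,"z":0.103,"rx":0.018,"ry":-0.97,"rz":0.044,"claw":-1},
  {"x":-0.097,"y":-0.215,"z":0.103,"rx":0.018,"ry":-1.0,"rz":0.044,"claw":-1},
  {"x":-0.097,"y":-0.215,"z":0.103,"rx":0.018,"ry":-1.0,"rz":0.044,"claw":-1},
])

```text
time: 7.33
tool_pos: [0.277, 0.0536, 0.2811]
tool_rot: [-3.138, 0.788, 0.49]
contact_force: [0.5, -1.0, -1.6]
opening: 0.0252
grip_force: 40.0
```

Run:
```python
from h import *
s,p,R=state();print(p,s['qpos'].round(2),s['opening'],s['grip_force'])
S=np.array([.492,.168,.026]);Rf=Rt(45,28);x=Rf[:,0];T=S-.225*x+.019*Rf[:,2]
cmd(T,Rf)
```

```text
[0.27700285 0.05357243 0.28113265] [ 0.17  0.34  1.65 -0.24  1.91  1.26] 0.025178982413697273 39.97573256492615
t 7.3333 shift [0.17  0.    0.036] turn [-0.003  0.003  0.001] rows 3.129188761220881 0.025226460917184855
```

Request:
step_arm([
  {"x":0.02,"y":0,"z":0.005,"rx":0,"ry":0,"rz":0,"claw":-1},
  {"x":0.05,"y":0,"z":0.01,"rx":0,"ry":0,"rz":0,"claw":-1},
  {"x":0.08,"y":0,"z":0.017,"rx":0,"ry":0,"rz":0,"claw":-1},
  {"x":0.11,"y":0,"z":0.023,"rx":0,"ry":0,"rz":0,"claw":-1},
  {"x":0.14,"y":0,"z":0.03,"rx":0,"ry":0,"rz":0,"claw":-1},
  {"x":0.16,"y":0,"z":0.034,"rx":0,"ry":0,"rz":0,"claw":-1},
  {"x":0.17,"y":0,"z":0.036,"rx":0,"ry":0,"rz":0,"claw":-1},
  {"x":0.17,"y":0,"z":0.036,"rx":0,"ry":0,"rz":0,"claw":-1},
  {"x":0.17,"y":0,"z":0.036,"rx":0,"ry":0,"rz":0,"claw":-1},
])

```text
time: 8.08
tool_pos: [0.3402, 0.0863, 0.1743]
tool_rot: [3.141, 0.783, 0.485]
contact_force: [1.2, 1.2, -1.5]
opening: 0.0251
grip_force: 40.0
```

Run:
```python
from h import *
s,p,R=state();print(s['time'],p,s['qpos'].round(2),s['opening'],s['grip_force'])
S=np.array([.492,.168,.026]);G=p-.019*R[:,2];L=G+.075*R[:,0]
print('lens',L,'S in lens',R.T@(S-L),'elev',np.degrees(np.arcsin(R[2,0])))
im,d=read_camera('side');cv2.imwrite('pics/s5.png',cv2.resize(im[190:370,230:430],(667,600),interpolation=2))
for q in('torch_lens','torch'):
    for c in('side','top'):
        im2,d2=read_camera(c)
        for k in nets.landmark_of(c,q)[:3]: print(c,q,round(k['conf'],2),np.round(k['pixel']),w(c,d2,k['pixel']).round(3))
for k in nets.masks_of('side','torch')[:3]:
    P=cloud('side',d,k['region'])-G; a=P@R[:,0]; print(k['conf'],len(P),'along',np.percentile(a,[2,50,98]).round(3)); 
    if len(P)>20 and np.abs(np.median(P,0)).max()<.15:
        u,sv,vt=np.linalg.svd(P-P.mean(0)); print('axis in tool',R.T@vt[0],'mean in tool',R.T@P.mean(0))
```

```text
8.0833 [0.34016528 0.08628238 0.17427275] [ 0.21  0.57  1.58 -0.2   1.75  1.34] 0.025114229911490097 39.975759387016296
lens [0.39903025 0.11735563 0.13483459] S in lens [ 0.1518061  -0.0014198   0.00246708] elev -44.862332367954274
side torch_lens 0.6 [253. 352.] [0.386 0.124 0.144]
top torch_lens 0.96 [184. 380.] [ 0.683 -0.356  0.019]
top torch_lens 0.56 [286. 204.] [0.399 0.093 0.272]
side torch 0.78 [197. 400.] [ 0.237 -0.303 -0.002]
top torch 0.9 [336. 216.] [0.292 0.066 0.255]
top torch 0.74 [220. 429.] [ 0.58  -0.487  0.024]
0.97 438 along [-0.093 -0.05   0.073]
axis in tool [ 0.99988242 -0.00964364 -0.01192269] mean in tool [-0.03129598 -0.00864651 -0.00813755]
```

View pics/s5.png

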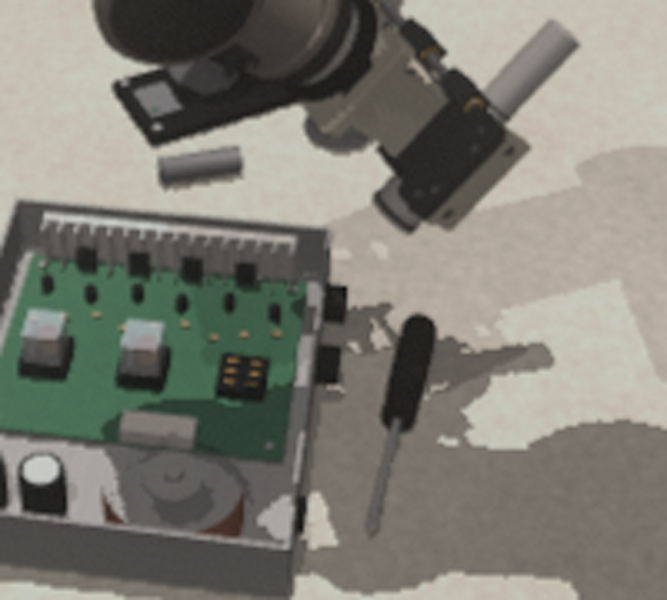

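The torch is held at 45° with the lens at crop (395,210), pointing at the empty socket at (243,375). The measured torch points agree with the model. The socket works out 152 mm ahead and within 3 mm of the axis. I let it settle, then hand in.

Request:
step_arm([
  {"x":0,"y":0,"z":0,"rx":0,"ry":0,"rz":0,"claw":-1},
  {"x":0,"y":0,"z":0,"rx":0,"ry":0,"rz":0,"claw":-1},
  {"x":0,"y":0,"z":0,"rx":0,"ry":0,"rz":0,"claw":-1},
  {"x":0,"y":0,"z":0,"rx":0,"ry":0,"rz":0,"claw":-1},
  {"x":0,"y":0,"z":0,"rx":0,"ry":0,"rz":0,"claw":-1},
  {"x":0,"y":0,"z":0,"rx":0,"ry":0,"rz":0,"claw":-1},
])

```text
time: 9.08
tool_pos: [0.3398, 0.0869, 0.1738]
tool_rot: [3.14, 0.784, 0.486]
contact_force: [-0.2, 0.2, -1.6]
opening: 0.0253
grip_force: 40.0
```

```bash
python3 -c "
from h import *
s,p,R=state();print(p,np.abs(s['qvel']).max(),s['grip_force'])
print(robot.hand_in())"
```

```text
[0.33980228 0.0868716  0.17384253] 0.0009183957568204861 39.97576117515564
the job is handed in; nothing more can be done
None
```

I handed the job in with the torch held still at about 45° down, its lens about 152 mm from the empty relay socket and its beam within about 3 mm of the socket's centre by my measurements; the hand-in returned no verdict.

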